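# Clip the well comb into the gel tank

### The job

Take the white comb out of its stand, set it teeth down in the guides across the middle of the gel tank, and press it down until it has snapped past the sprung catches and stays down, level, by itself. The tank is thin acrylic: press gently, feel for the snap and stop soon after it, and leave the tip box, dish and marker where they are.

Things in the scene. Friction and masses are not known exactly. Their poses are not given: they have to be found in the camera images.
- comb: Loose white plastic comb, about 60 g, same either way round. Bar 12 (x) x 100 (y) x 22 (z) mm; each end has a round lug of 5 mm radius at its foot (to 58 mm from the middle) and an ear at its top (to 59 mm); nine teeth hang 16 mm below the bar, within 39 mm of its middle. Origin: centre of the bar's underside; y along the bar, z up.
- comb_top (a point): Centre of the flat top of the comb's grip, a block 12 (x) x 36 (y) x 16 (z) mm on the middle of the bar; 38 mm above the comb's origin. Hold the comb by it, and press here.
- stand: White comb stand fixed on the bench, 60 (x) x 140 (y) x 30 (z) mm, origin under its centre, z up. The comb rests loosely in it with its bar along the stand's y and its origin 22 mm above the stand's; side lips reach 8 mm up the bar, end lips 8 mm. Lift the comb straight up.
- tank: Open gel tank fixed on the bench, clear acrylic with a blue rim, 200 (x) x 140 (y; 170 over the black catch housings) x 70 (z) mm; origin under its centre, z up. Across its middle (tank x = 0) the comb's bar goes along tank y, centred over the origin, its ends in two grey U-shaped guides that stand at the side walls (|y| 50 to 65 mm).
- guide_mouth (a point): On the tank, 92 mm above its origin, midway between the two guides: top of their straight part. The slot is 14 mm wide in x and 120 mm long in y; lead-ins flare by 5 mm a side up to 10 mm higher. Deep in each guide a rounded white sprung nose reaches from the wall under the comb's end lug; the two catches are linked and give way together.
- lifter_top (a point): On the tank, 73 mm above its origin: the comb's origin when it rests unclipped on a light sprung lifter (1 to 2 N). Pressed 2 to 14 mm down it meets the catches; resistance climbs to 5-12 N, fades as it snaps past them, then a pad (5 N/mm) turns hard after 1 mm. This depth differs from tank to tank, unmeasured. Push under 18 N. Home: origin 12 to 24 mm below here; else it springs up.
- tipbox: Red ribbed tip box with a pale lid, 85 x 122 x 63 mm, loose on the bench; leave alone. Origin under its centre.
- dish: Open white plastic dish, 55 x 95 x 28 mm, loose on the bench; leave alone. Origin under its centre.
- marker: Grey marker pen with black cap, 110 x 12 x 12 mm, lying along its y on the bench; leave alone. Origin under its middle.
Not all that is in view belongs to the job. There is more than one size of the comb; the job needs the largest. Of the things that look like the tank, take the one that is farthest to the robot's right at the start.

How it is judged:
On the way:
1. the comb is lifted clear of its stand (z of comb in the frame of stand above 0.06 m), for 0.1 s.
At the end, for the whole second after the job is handed in: The comb stands in the tank's guides, teeth down, snapped under both catches and staying down by itself: its origin 45 to 62.5 mm above the tank's and within 5 mm of it sideways, its bar within 0.1 rad of the tank's y, tilted less than 0.045 rad, at rest and released (z of comb in the frame of tank between 0.045 and 0.0625 m and horizontal distance between comb and tank below 0.005 m and angle between the y axis of comb and the y axis of tank, either way round below 0.1 rad and angle between comb's own z axis and vertical below 0.045 rad and linear speed of comb below 0.01 m/s); the robot touches nothing.
It fails at once if the tank is overloaded: the contact forces on it, the push, the catches' sideways squeeze (about 10 N) and the guides' added up, pass 50 N (contact force between tank and anything else above 50 N).
It fails at once if the tip box is moved more than 20 mm (distance of tipbox from where it was at the start of the episode above 0.02 m).
It fails at once if the dish is moved more than 20 mm (distance of dish from where it was at the start of the episode above 0.02 m).
It fails at once if the marker is moved more than 20 mm (distance of marker from where it was at the start of the episode above 0.02 m).
It also fails if it takes over 67 s, if anything falls off the work surface, if the arm or the gripper's body presses on something with over 40 N, if the wrist force passes 120 N, or if a joint passes its speed limit or range.

### The arm

A 6-joint arm with a two-finger parallel gripper is mounted at the origin on the work surface. World frame = base frame: x ahead of the robot, y to its left, z up, the work surface at z = 0. Lengths are in m, angles in rad, forces in N, time in s.
With the tool pointing down it reaches from about 0.425 to 0.925 m from the base axis. Payload 12.5 kg.
Tool frame: the origin (TCP) lies at the very end of the fingers, on their centre line; the grasp point (between the pads) lies ctrl.hold_point_z behind it (ctrl.hold_point_z is the distance from the TCP to the grasp point, in m); z points along the fingers, x is the direction in which the jaws open and shut, and the axes are right-handed (so a half turn about z gives the same grasp; the last joint's range is limited). The gripper opens to 85 mm and grips with 20 to 120 N. Pads are 22 mm wide; open, the fingers measure 114 mm over their backs; the gripper's body (76 mm by 85 mm) begins 54 mm behind the grasp point. The pads swing forward as they close: fully open they stand 13 mm farther back than shut.
Start: joints at [1.169, 0.491, 1.559, -0, 1.092, -0.106], TCP at [0.182, 0.598, 0.231] pointing down, gripper open.
Joint ranges: [-3.1, 3.1], [-0.84, 2.19], [0.05, 2.79], [-1.13, 4.28], [0.06, 2.93], [-2.69, 2.69]. Speed limits (rad/s): [2.22, 2.22, 2.79, 3.14, 3.14, 3.14].

### API

Orientations are given as a unit quaternion [w, x, y, z].
In Python, from rig import telemetry, eyes, ticket, spot_in, ctrl gives the robot as it stands. The module is installed in compiled form; this text tells all that it offers.
- The arm moves only by the tool carry_out, never from a script. Its argument "targets" is a list that holds one entry, the list of rows, each a list of 7 numbers: the turn, a rotation vector about the tool's x, y, z in degrees, then the shift along the tool's x, y, z in m, then the closure, from -1 (fully open) to 1 (shut). In form: [[[wx, wy, wz, x, y, z, gripper], ...]]. A call has 1 to 10 rows; each row is the pose to reach, as a shift and turn from the pose commanded when the call began, along the tool's axes at that moment; what a row does not reach only later rows make up. A row lasts 1/10 s, in which the tool goes at most 50 mm and 8.59 degrees, less where a joint would pass 70% of its speed; a pose out of reach is approached as far as the arm can. A call with a gripper value outside its range is refused whole. The fingers move at their own pace and stop on an object; "force" is the grip in N (left out, the last holds). Time passes only in rows, so rows that repeat a pose let the fingers close. It gives the time, the measured TCP pose, the force and the opening at its end, in the units of the state.
- telemetry.get_obs(): the state, without advancing time (a new reading comes with each control period).
- eyes.grab_frame(name): name is "scene" or "top" or "wrist"; returns the picture (400x640x3 uint8, red, green, blue); there is no depth.
- eyes.camera_params(name): a dict with "intrinsics" (3x3 intrinsics, pixels), "rvec" (rotation vector, rad) and "tvec" (3), from world to camera coordinates, as OpenCV has them. Camera axes: x right, y down, z forward; pixel columns grow to the right and rows downward; lengths in m; the calibration is good to about 2 mm. A picture is of the moment at which its call begins: read the wrist's pose just before it. camera_params takes no time and is no camera call; for the wrist camera it gives the pose at the moment of the call.
- ticket.sign_off(): hands the job in, once; it reports no verdict.
Trained networks look in the newest picture that a camera, given by its name, has taken for a name from the list of things; names that differ only in an ending like _2 or _b are one class to them, and where a whole thing is asked for, a point or a joint stands for the part that bears it (a point fixed in the world has none). Each returns a list of dicts, best first, with "conf" (0 to 1); they miss things now and then, are a little off and sometimes report something else, mostly with a low value. They report only what shows in the picture. A call takes as long as a camera call. They do not tell look-alikes from the thing itself.
- spot_in(camera, target): "location" ([column, row] in pixels, amid what is visible of it).
The state is a dict: "clock": time; "joints": joint angles; "joint_vel": joint speeds; "tau": joint torques, N m; "tool_pos": TCP position; "eef_rot": TCP orientation; "wrist_force": force on the tool from outside, world axes, zero at the start; "torque": the same for the moment, N m; "width": finger opening in m.
Only numpy, scipy, OpenCV 4.12 (cv2) and the standard library are available. Lean on these libraries where they do the work, as an engineer would, in place of code of your own. Each camera call takes 0.05 s, during which the arm holds its last target.

## Working session

There is one attempt and no reset: what is moved stays moved. The work goes in short steps, Python scripts to look and compute and a tool call to move; the robot and the scene stay as the last step left them, time stands still between calls to the robot, and variables do not carry over. Pictures are saved under pics/ and viewed, and the job is handed in when it is done.

Besides the shell and the picture viewer there is one more tool, called by a JSON object that holds its "method" and its "body". carry_out: Moves the arm, as the interface text tells. Its arguments: {"type":"object","properties":{"targets":{"type":"array"},"force":{"type":"number"}},"required":["targets"]}

```bash
mkdir -p pics; ls
cat > h.py <<'E'
import numpy as np, cv2, json
from rig import telemetry, eyes, ticket, spot_in, ctrl
def snap(n,f):
    im=eyes.grab_frame(n); cv2.imwrite('pics/'+f,im[:,:,::-1]); return im
def P(n):
    p=eyes.camera_params(n); K=np.array(p['intrinsics']);R,_=cv2.Rodrigues(np.array(p['rvec'],float));t=np.array(p['tvec'],float).ravel(); return K,R,t
def ray(cam,uv,z):
    K,R,t=cam; d=R.T@np.linalg.inv(K)@np.array([uv[0],uv[1],1.]); c=-R.T@t; return c+d*(z-c[2])/d[2]
def proj(cam,X):
    K,R,t=cam; q=K@(R@np.asarray(X,float)+t); return q[:2]/q[2]
E
python3 - <<'E'
from h import *
for n in ['scene','top','wrist']:
    snap(n,n+'0.png'); c=P(n); print(n,c[0].round(1).tolist(),(-c[1].T@c[2]).round(3))
    if n!='wrist':
        for o in ['comb','stand','tank','tipbox','dish','marker']:
            r=spot_in(n,o); print(o,[(np.round(d['location'],1).tolist(),round(d['conf'],2), ray(c,d['location'],0.03).round(3).tolist()) for d in r])
o=telemetry.get_obs();print(o, ctrl.hold_point_z)
E
```

```text
pics
scene [[457.2, 0.0, 314.3], [0.0, 457.2, 196.1], [0.0, 0.0, 1.0]] [ 1.343 -0.047  0.865]
comb [([185.7, 276.1], 0.77, [0.654, -0.21, 0.03]), ([179.9, 228.0], 0.67, [0.498, -0.225, 0.03]), ([186.0, 204.9], 0.5, [0.415, -0.21, 0.03])]
stand [([182.8, 245.0], 0.78, [0.557, -0.217, 0.03])]
tank [([338.6, 211.7], 0.92, [0.525, 0.179, 0.03]), ([363.1, 149.0], 0.63, [0.277, 0.317, 0.03])]
tipbox [([302.0, 303.2], 0.57, [0.78, 0.035, 0.03])]
dish [([201.6, 319.5], 0.62, [0.776, -0.178, 0.03])]
marker [([440.3, 212.0], 0.63, [0.581, 0.436, 0.03])]
top [[385.2, 0.0, 318.7], [0.0, 385.2, 213.1], [0.0, 0.0, 1.0]] [0.357 0.095 1.126]
comb [([429.1, 225.7], 0.57, [0.504, -0.223, 0.03]), ([427.9, 267.8], 0.49, [0.385, -0.213, 0.03]), ([417.2, 182.9], 0.48, [0.631, -0.195, 0.03])]
stand [([422.8, 229.2], 0.68, [0.494, -0.204, 0.03])]
tank [([239.2, 312.5], 0.68, [0.266, 0.315, 0.03])]
tipbox [([339.4, 132.8], 0.72, [0.786, 0.03, 0.03])]
dish [([404.2, 142.7], 0.56, [0.754, -0.162, 0.03])]
marker [([200.3, 213.7], 0.53, [0.544, 0.435, 0.03])]
wrist [[320.3, 0.0, 321.7], [0.0, 320.3, 196.0], [0.0, 0.0, 1.0]] [0.105 0.622 0.374]
{'clock': 0.75, 'joints': array([ 1.16940785e+00,  4.90878452e-01,  1.55889376e+00,  1.07618183e-06,
        1.09171191e+00, -1.05605662e-01]), 'joint_vel': array([-0.00028498,  0.00015049,  0.00042879,  0.00095112,  0.00085212,
        0.00032247]), 'tau': array([-2.71788558e-03, -6.18180227e+01, -2.61828411e+01, -1.31907077e-04,
        3.03669476e-04, -1.00594571e-05]), 'tool_pos': array([0.18216784, 0.5978786 , 0.23134249]), 'eef_rot': array([-2.79328811e-05,  8.03582364e-01,  5.95193566e-01,  4.65251256e-05]), 'wrist_force': array([-0.08125137, -0.81068963, -0.19814356]), 'torque': array([-0.03490404, -0.02032716,  0.02477555]), 'width': 0.08536118401252635} 0.0187
```

View pics/scene0.png

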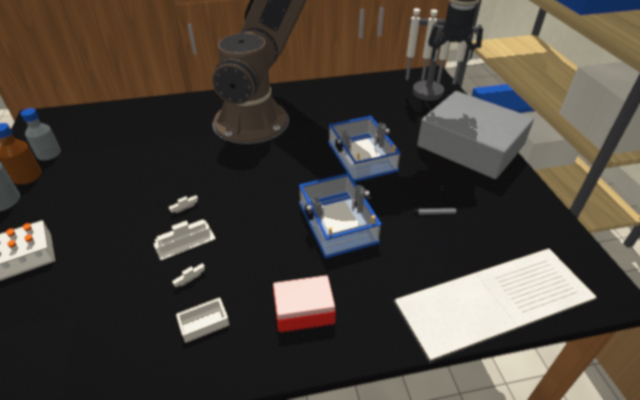

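View pics/top0.png

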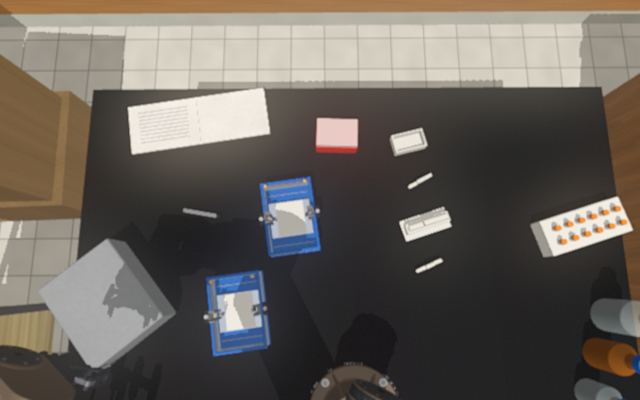

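View pics/wrist0.png

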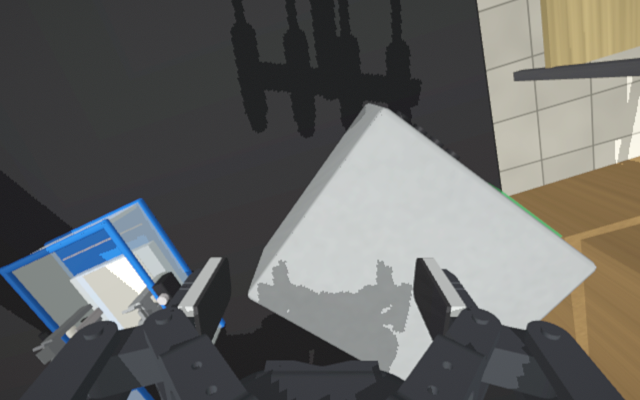

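Scene: the comb in its stand is at top (426,224), with two smaller combs at (421,181) and (429,266). The rightmost tank is the one at top (290,217); the other is at (238,312). Next I zoom in.

Run:
```python
from h import *
t=cv2.imread('pics/top0.png'); s=cv2.imread('pics/scene0.png')
a=cv2.resize(t[170:265,250:330],None,fx=6,fy=6,interpolation=cv2.INTER_CUBIC)
b=cv2.resize(t[195:250,390:460],None,fx=5,fy=5,interpolation=cv2.INTER_CUBIC)
o=np.zeros((600,800,3),np.uint8);o[:a.shape[0],:a.shape[1]]=a[:600];o[:b.shape[0],480:480+320]=b[:,:320];cv2.imwrite('pics/z.png',o)
```

```text
(no output)
```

View pics/z.png

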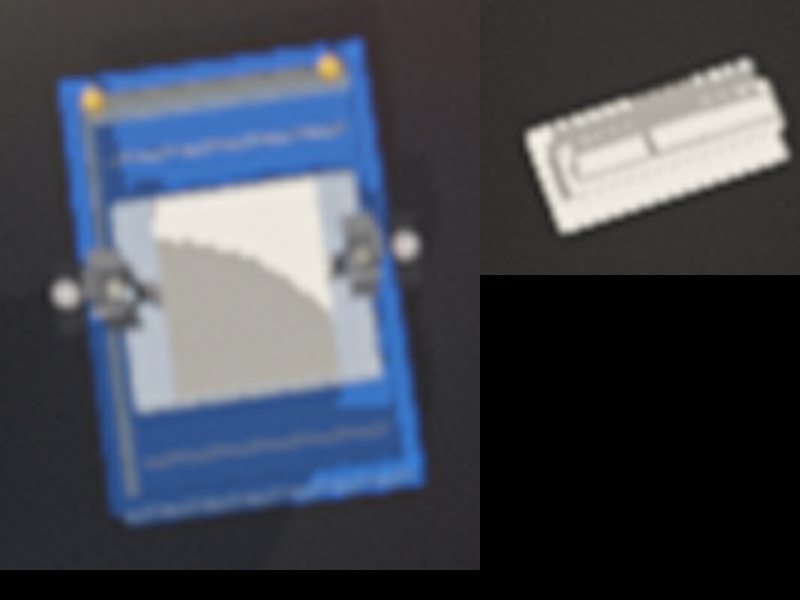

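```bash
cat >> h.py <<'E'
from scipy.spatial.transform import Rotation as Ro
def T():
    o=telemetry.get_obs(); q=np.array(o['eef_rot']); return o,Ro.from_quat(q[[1,2,3,0]])
def rel(p,yaw):  # world target TCP p, tool x yaw deg, pointing down
    o,R=T(); c,s=np.cos(np.radians(yaw)),np.sin(np.radians(yaw))
    Rt=Ro.from_matrix(np.array([[c,s,0],[s,-c,0],[0,0,-1.]]))
    w=np.degrees((R.inv()*Rt).as_rotvec()); d=R.inv().apply(np.array(p)-o['tool_pos'])
    print('rel',w.round(2),d.round(4),'clk',round(o['clock'],2),'F',np.round(o['wrist_force'],2))
E
python3 - <<'E'
from h import *
c=P('wrist');o,R=T();print('cam axis z in tool',R.inv().apply(c[1].T[:,2]).round(3),'x',R.inv().apply(c[1].T[:,0]).round(3),'off',R.inv().apply(-c[1].T@c[2]-o['tool_pos']).round(4))
rel([.47,.19,.30],7.5)
E
```

```text
cam axis z in tool [-0.001  0.318  0.948] x [1.    0.001 0.001] off [ 0.0006 -0.0812 -0.1424]
rel [-0.000e+00 -1.000e-02  6.555e+01] [-0.3063  0.3942 -0.0687] clk 0.75 F [-0.08 -0.81 -0.2 ]
```

Run:
```python
from h import *
rel([.51,.22,.30],7.5)
```

```text
rel [-0.000e+00 -1.000e-02  6.555e+01] [-0.2659  0.4237 -0.0687] clk 0.75 F [-0.08 -0.81 -0.2 ]
```

{"method": "carry_out", "body": {"targets": [[[0, 0, 8, -0.02, 0.04, -0.06, -1], [0, 0, 16, -0.05, 0.085, -0.07, -1], [0, 0, 24, -0.08, 0.125, -0.07, -1], [0, 0, 32, -0.11, 0.17, -0.07, -1], [0, 0, 40, -0.14, 0.215, -0.07, -1], [0, 0, 48, -0.17, 0.26, -0.07, -1], [0, 0, 56, -0.2, 0.305, -0.07, -1], [0, 0, 62, -0.23, 0.35, -0.07, -1], [0, 0, 65.5, -0.25, 0.39, -0.07, -1], [0, 0, 65.5, -0.266, 0.424, -0.069, -1]]], "force": 40}}

```text
clock: 1.75
tool_pos: [0.4928, 0.2362, 0.3011]
eef_rot: [-0.0, 0.998, 0.065, 0.0]
wrist_force: [1.4, 0.6, 1.4]
width: 0.0856
```

{"method": "carry_out", "body": {"targets": [[[0, 0, 0, 0, 0, 0, -1], [0, 0, 0, 0, 0, 0, -1], [0, 0, 0, 0, 0, 0, -1]]]}}

```text
clock: 2.05
tool_pos: [0.4912, 0.2385, 0.3007]
eef_rot: [-0.0, 0.998, 0.066, -0.0]
wrist_force: [-0.2, 0.5, 0.5]
width: 0.0855
```

Run:
```python
from h import *
o,R=T();print(o['tool_pos'],R.as_matrix().round(3).tolist(),o['joint_vel'].round(3))
snap('wrist','w1.png'); c=P('wrist')
for n in ['tank','guide_mouth','lifter_top']: print(n,[(np.round(d['location'],1).tolist(),round(d['conf'],2)) for d in spot_in('wrist',n)])
np.savez('w1.npz',K=c[0],R=c[1],t=c[2])
```

```text
[0.4912355  0.23850293 0.30068259] [[0.991, 0.132, -0.0], [0.132, -0.991, 0.0], [-0.0, -0.0, -1.0]] [ 0.017 -0.005  0.001 -0.002  0.    -0.001]
tank [([347.0, 206.2], 0.88), ([136.8, 62.1], 0.65), ([500.9, 290.1], 0.39)]
guide_mouth [([139.4, 66.4], 0.8), ([345.0, 206.8], 0.57)]
lifter_top [([135.7, 64.7], 0.86), ([342.0, 205.9], 0.84), ([500.0, 290.8], 0.15)]
```

View pics/w1.png

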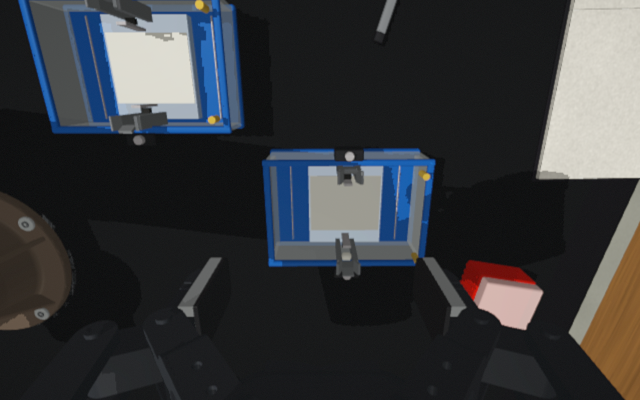

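Target tank is centred at (347,206) in the wrist view, with guides at (348,175) and (347,258). I zoom to refine.

Run:
```python
from h import *
t=cv2.imread('pics/w1.png')
cv2.imwrite('pics/w1z.png',cv2.resize(t[140:288,255:445],None,fx=4,fy=4,interpolation=cv2.INTER_CUBIC))
```

```text
(no output)
```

View pics/w1z.png

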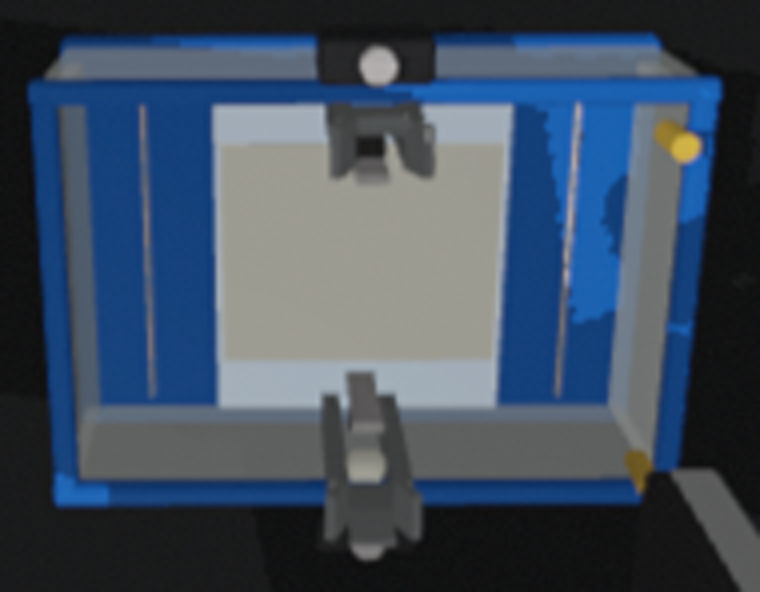

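```bash
cat >> h.py <<'E'
from scipy.optimize import least_squares
def fit(cam,model,pix,x0,h=False):
    model=np.array(model,float);pix=np.array(pix,float)
    def f(v):
        c,s=np.cos(v[2]),np.sin(v[2]); M=np.array([[c,-s,0],[s,c,0],[0,0,1]])
        W=model@M.T+[v[0],v[1],v[3] if h else 0]
        return np.concatenate([proj(cam,w)-p for w,p in zip(W,pix)])
    r=least_squares(f,list(x0)+([0.] if h else [])); print('fit',r.x.round(4),'yaw',np.degrees(r.x[2]).round(2),'res',r.fun.round(1)); return r.x
E
python3 - <<'E'
from h import *
d=np.load('w1.npz');cam=(d['K'],d['R'],d['t'])
z=np.array([(30,82),(720,78),(53,506),(678,500)])/4+[254.6,139.6]
m=[(-.1,.07,.07),(.1,.07,.07),(-.1,-.07,.07),(.1,-.07,.07)]
v=fit(cam,m,z,[.51,.18,.13]); fit(cam,m,z,[.51,.18,.13],True)
c,s=np.cos(v[2]),np.sin(v[2])
for q in [(0,.065,.102),(0,-.065,.102),(0,.05,.102),(0,-.05,.102),(-.007,-.05,.092),(.007,-.05,.092),(.007,.05,.092),(-.007,.05,.092)]:
    print(q,((proj(cam,[v[0]+c*q[0]-s*q[1],v[1]+s*q[0]+c*q[1],q[2]])-[254.6,139.6])*4).round(0))
# top check
ct=P('top');z=np.array([(62,80),(362,40),(120,520),(422,483)])/6+[249.6,169.6]
fit(ct,[(.1,.07,.07),(.1,-.07,.07),(-.1,.07,.07),(-.1,-.07,.07)],z,[.51,.18,.13])
rel([.50,-.17,.25],18.5)
E
```

```text
fit [0.5323 0.1753 0.139 ] yaw 7.96 res [ 1.7  0.6 -1.9  0.5  2.7 -1.4 -2.4 -0.8]
fit [0.5312 0.1781 0.1387 0.0086] yaw 7.95 res [-0.4 -0.3  0.2 -0.4  1.   0.1 -0.8  0.7]
(0, 0.065, 0.102) [383. 125.]
(0, -0.065, 0.102) [374. 539.]
(0, 0.05, 0.102) [382. 178.]
(0, -0.05, 0.102) [375. 495.]
(-0.007, -0.05, 0.092) [350. 479.]
(0.007, -0.05, 0.092) [395. 478.]
(0.007, 0.05, 0.092) [404. 167.]
(-0.007, 0.05, 0.092) [354. 168.]
fit [0.529  0.1741 0.1319] yaw 7.56 res [ 0.8  1.6  0.   1.6 -0.6 -1.1 -0.2 -2. ]
rel [-1.000e-02 -2.000e-02 -1.085e+01] [-0.0457  0.4065  0.0507] clk 2.25 F [-0.41 -0.12 -0.41]
```

{"method": "carry_out", "body": {"targets": [[[0, 0, -3, -0.005, 0.04, 0.0, -1], [0, 0, -6, -0.01, 0.09, 0.0, -1], [0, 0, -9, -0.015, 0.14, 0.01, -1], [0, 0, -10.85, -0.02, 0.19, 0.02, -1], [0, 0, -10.85, -0.025, 0.24, 0.03, -1], [0, 0, -10.85, -0.03, 0.29, 0.04, -1], [0, 0, -10.85, -0.04, 0.34, 0.05, -1], [0, 0, -10.85, -0.046, 0.38, 0.05, -1], [0, 0, -10.85, -0.046, 0.407, 0.05, -1], [0, 0, -10.85, -0.046, 0.407, 0.05, -1]]]}}

```text
clock: 3.25
tool_pos: [0.4999, -0.1739, 0.2504]
eef_rot: [0.0, 0.987, 0.159, 0.0]
wrist_force: [0.2, 0.6, 0.5]
width: 0.0854
```

Run:
```python
from h import *
eyes.grab_frame('top');eyes.grab_frame('top')
o,R=T();print(o['tool_pos'],R.as_matrix().round(3).tolist(),o['joint_vel'].round(3))
im=snap('wrist','w2.png'); c=P('wrist')
for n in ['comb','comb_top','stand']: print(n,[(np.round(d['location'],1).tolist(),round(d['conf'],2),ray(c,d['location'],.06).round(3)) for d in spot_in('wrist',n)])
np.savez('w2.npz',K=c[0],R=c[1],t=c[2])
```

```text
[ 0.49960379 -0.17111581  0.25053494] [[0.949, 0.315, -0.0], [0.315, -0.949, 0.0], [-0.0, -0.0, -1.0]] [ 0.025 -0.008  0.009  0.001 -0.     0.003]
comb [([224.9, 170.7], 0.79, array([ 0.402, -0.204,  0.06 ])), ([417.6, 220.9], 0.76, array([ 0.621, -0.193,  0.06 ]))]
comb_top [([320.4, 204.5], 0.97, array([ 0.511, -0.208,  0.06 ])), ([223.3, 168.3], 0.76, array([ 0.4  , -0.202,  0.06 ])), ([418.0, 220.6], 0.75, array([ 0.622, -0.192,  0.06 ]))]
stand [([315.9, 193.6], 0.7, array([ 0.503, -0.198,  0.06 ]))]
```

View pics/w2.png

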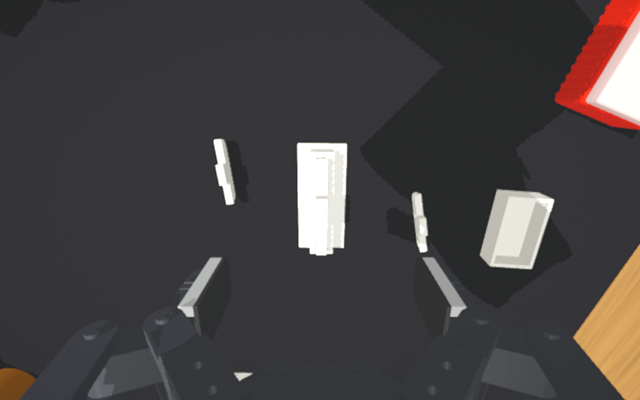

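Comb in its stand is at (320,205), with the stand nearly square to the image. I zoom for orientation.

Run:
```python
from h import *
t=cv2.imread('pics/w2.png')
cv2.imwrite('pics/w2z.png',cv2.resize(t[135:263,280:365],None,fx=4.5,fy=4.5,interpolation=cv2.INTER_CUBIC))
```

```text
(no output)
```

View pics/w2z.png

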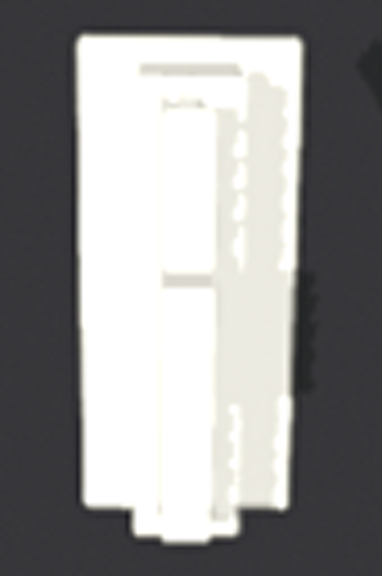

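Run:
```python
from h import *
d=np.load('w2.npz');cam=(d['K'],d['R'],d['t'])
def z(p): return np.array(p,float)/4.5+[279.6,134.6]
m=[(-.03,.07,.03),(.03,.07,.03),(-.03,-.07,.03),(.03,-.07,.03)]
p=z([(78,36),(302,38),(84,508),(288,510)])
fit(cam,m,p,[.5,-.2,.3]); fit(cam,m,p,[.5,-.2,.3],True)
a=ray(cam,z((188.5,110)),.044);b=ray(cam,z((185.5,538)),.044); print(a,b,'mid',(a+b)/2,np.linalg.norm(a-b),'yaw',np.degrees(np.arctan2(-(a-b)[0],(a-b)[1])))
a=ray(cam,z((187.5,285)),.060);print('grip +y end',a)
```

```text
fit [ 0.5135 -0.2117  0.3124] yaw 17.9 res [-1.6 -2.6  1.7 -2.6 -1.   3.4  1.   3.3]
fit [ 0.5155 -0.2176  0.3124 -0.0208] yaw 17.9 res [-0.2  0.   0.2 -0.   0.2  0.1 -0.2 -0.1]
[ 0.4974619  -0.16283684  0.044     ] [ 0.5339425  -0.27522088  0.044     ] mid [ 0.5157022  -0.21902886  0.044     ] 0.11815670231835305 yaw 17.983771546912443
grip +y end [ 0.50984298 -0.20087043  0.06      ]
```

Run:
```python
from h import *
rel([.5155,-.2183,.037],18.0)
```

```text
rel [ 0.   -0.01  0.5 ] [-0.0004  0.0506  0.2138] clk 3.55 F [0.42 0.06 0.31]
```

{"method": "carry_out", "body": {"targets": [[[0, 0, 0.4, 0, 0.03, 0.04, -1], [0, 0, 0.4, 0, 0.05, 0.08, -1], [0, 0, 0.4, 0, 0.05, 0.12, -1], [0, 0, 0.4, 0, 0.05, 0.15, -1], [0, 0, 0.4, 0, 0.05, 0.165, -1], [0, 0, 0.4, 0, 0.05, 0.165, -1]]]}}

```text
clock: 4.15
tool_pos: [0.5149, -0.2176, 0.0838]
eef_rot: [-0.001, 0.988, 0.157, -0.001]
wrist_force: [-0.5, 1.0, -0.2]
width: 0.0852
```

Run:
```python
from h import *
rel([.5155,-.2183,.037],18.0)
snap('wrist','w3.png');snap('scene','s3.png')
rel([.5155,-.2183,.037],18.0)
s=cv2.imread('pics/s3.png');cv2.imwrite('pics/s3.png',cv2.resize(s[190:300,120:280],None,fx=4,fy=4))
```

```text
rel [-0.16  0.14  0.07] [0.0005 0.001  0.0468] clk 4.15 F [-0.52  0.97 -0.21]
rel [ 0.01 -0.02  0.06] [-0.0004 -0.0002  0.0492] clk 4.25 F [ 0.27 -0.02 -0.18]
```

View pics/w3.png

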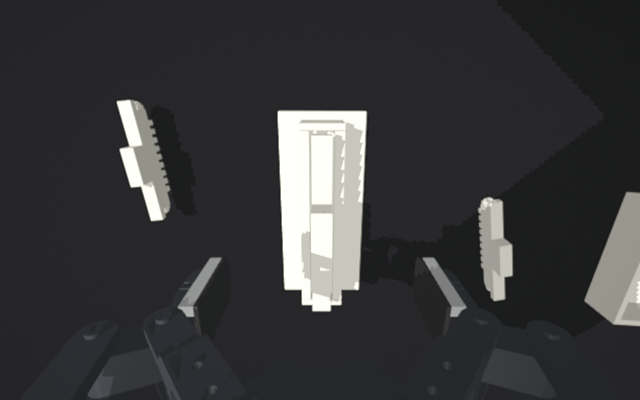

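View pics/s3.png

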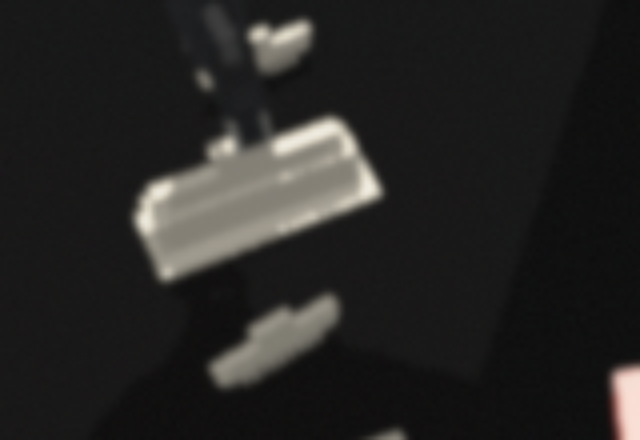

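Run:
```python
from h import *
c=P('wrist'); y=np.array([-np.sin(np.radians(18)),np.cos(np.radians(18))])
a=ray(c,(320.8,212.5),.06); print(a,a[:2]-.018*y)
a=ray(c,(321,133),.044);b=ray(c,(321,309),.044); print(a,b,(a+b)/2,np.linalg.norm(a-b))
```

```text
[ 0.5111224  -0.20371277  0.06      ] [ 0.5166847  -0.22083179]
[ 0.49815015 -0.16341626  0.044     ] [ 0.53517916 -0.27757889  0.044     ] [ 0.51666465 -0.22049757  0.044     ] 0.12001771819945117
```

{"method": "carry_out", "body": {"targets": [[[0, 0, 0, 0, 0.001, 0.02, -1], [0, 0, 0, 0, 0.001, 0.04, -1], [0, 0, 0, 0, 0.001, 0.049, -1], [0, 0, 0, 0, 0.001, 0.049, -0.5], [0, 0, 0, 0, 0.001, 0.049, 0.3], [0, 0, 0, 0, 0.001, 0.049, 1], [0, 0, 0, 0, 0.001, 0.049, 1], [0, 0, 0, 0, 0.001, 0.049, 1], [0, 0, 0, 0, 0.001, 0.049, 1], [0, 0, 0, 0, 0.001, 0.049, 1]]], "force": 40}}

```text
clock: 5.25
tool_pos: [0.5159, -0.2199, 0.0371]
eef_rot: [0.0, 0.988, 0.156, 0.0]
wrist_force: [-1.5, 0.1, 7.2]
width: 0.0115
```

Run:
```python
from h import *
o,R=T();print(o['tool_pos'],o['width'],o['wrist_force'],o['torque'])
snap('wrist','w4.png')
```

```text
[ 0.5159315  -0.21994619  0.03706499] 0.011483736512984245 [-1.47889332  0.14612587  7.20141701] [ 0.05796236  0.12109354 -0.03612711]
```

View pics/w4.png

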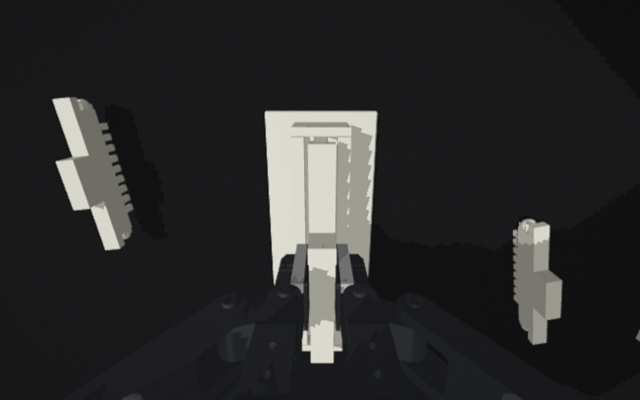

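{"method": "carry_out", "body": {"targets": [[[0, 0, 0, 0, 0, -0.01, 1], [0, 0, 0, 0, 0, -0.025, 1], [0, 0, 0, 0, 0, -0.05, 1], [0, 0, 0, 0, 0, -0.09, 1], [0, 0, 0, 0, 0, -0.13, 1], [0, 0, 0, 0, 0, -0.16, 1], [0, 0, 0, 0, 0, -0.18, 1], [0, 0, 0, 0, 0, -0.18, 1], [0, 0, 0, 0, 0, -0.18, 1]]]}}

```text
clock: 6.2
tool_pos: [0.5155, -0.2197, 0.2165]
eef_rot: [-0.0, 0.988, 0.156, 0.0]
wrist_force: [-0.2, 0.7, -1.1]
width: 0.0113
```

Run:
```python
from h import *
snap('wrist','w5.png')
o,R=T();print(o['tool_pos'],o['width'],o['wrist_force'],o['torque'])
snap('scene','s5.png')
s=cv2.imread('pics/s5.png');cv2.imwrite('pics/s5.png',cv2.resize(s[150:300,100:260],None,fx=4,fy=4))
rel([.531,.1765,.22],7.9)
```

```text
[ 0.5152948  -0.21960734  0.21574358] 0.011102892233407151 [-0.97691451  0.6099841  -0.27636493] [-0.04536935 -0.01636896  0.04416292]
rel [-0.09  0.08 10.1 ] [ 0.1374 -0.3719 -0.0042] clk 6.3 F [ 0.37 -0.68 -0.57]
```

View pics/w5.png

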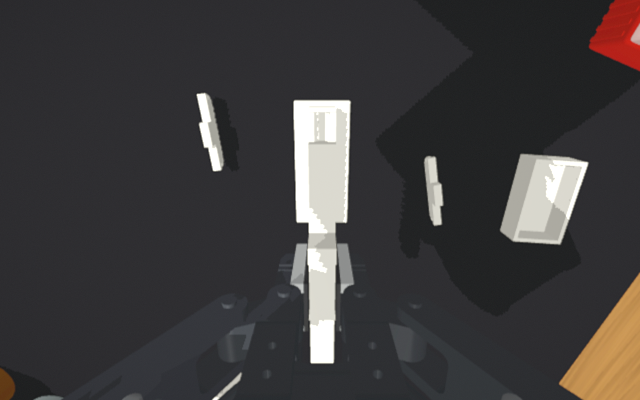

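View pics/s5.png

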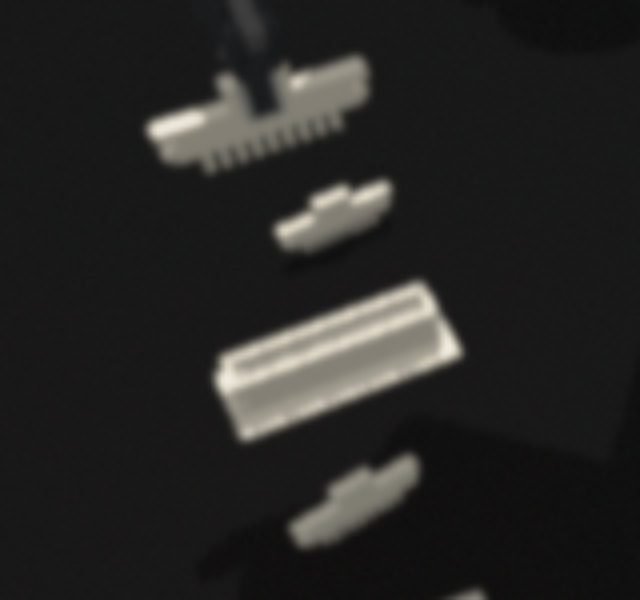

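Run:
```python
from h import *
c=P('wrist');o,R=T();z=o['tool_pos'][2]+.007
for p in [(322.5,142.5),(322,363),(322,247)]:
    print(R.inv().apply(ray(c,p,z if p[1]!=247 else z+.016)-o['tool_pos']).round(4))
```

```text
[ 0.0009 -0.0602 -0.0069]
[ 0.0006  0.0587 -0.0071]
[ 0.0006 -0.0194 -0.023 ]
```

{"method": "carry_out", "body": {"targets": [[[0, 0, 1, 0.01, -0.025, -0.004, 1], [0, 0, 2, 0.023, -0.065, -0.004, 1], [0, 0, 4, 0.04, -0.11, -0.004, 1], [0, 0, 5, 0.057, -0.155, -0.004, 1], [0, 0, 7, 0.074, -0.2, -0.004, 1], [0, 0, 8, 0.091, -0.245, -0.004, 1], [0, 0, 9, 0.108, -0.29, -0.004, 1], [0, 0, 10, 0.122, -0.33, -0.004, 1], [0, 0, 10, 0.132, -0.358, -0.004, 1], [0, 0, 10, 0.137, -0.372, -0.004, 1]]]}}

```text
clock: 7.3
tool_pos: [0.5305, 0.1785, 0.2193]
eef_rot: [0.0, 0.997, 0.071, -0.001]
wrist_force: [-0.3, -0.5, -0.3]
width: 0.011
```

{"method": "carry_out", "body": {"targets": [[[0, 0, 0, 0, 0, 0, 1], [0, 0, 0, 0, 0, 0, 1], [0, 0, 0, 0, 0, 0, 1]]]}}

```text
clock: 7.6
tool_pos: [0.5311, 0.1751, 0.2203]
eef_rot: [0.0, 0.998, 0.069, -0.0]
wrist_force: [0.2, -0.1, -0.3]
width: 0.0108
```

Run:
```python
from h import *
rel([.531,.1765,.22],7.9)
snap('wrist','w6.png');c=P('wrist');np.savez('w6.npz',K=c[0],R=c[1],t=c[2])
snap('scene','s6.png')
rel([.531,.1765,.22],7.9)
s=cv2.imread('pics/s6.png');cv2.imwrite('pics/s6.png',cv2.resize(s[110:260,280:420],None,fx=4,fy=4))
```

```text
rel [0.01 0.04 0.03] [ 0.0001 -0.0014  0.0003] clk 7.6 F [ 0.17 -0.13 -0.26]
rel [0.   0.01 0.02] [-0.     -0.0014  0.0006] clk 7.7 F [-0.73  1.04 -0.27]
```

View pics/w6.png

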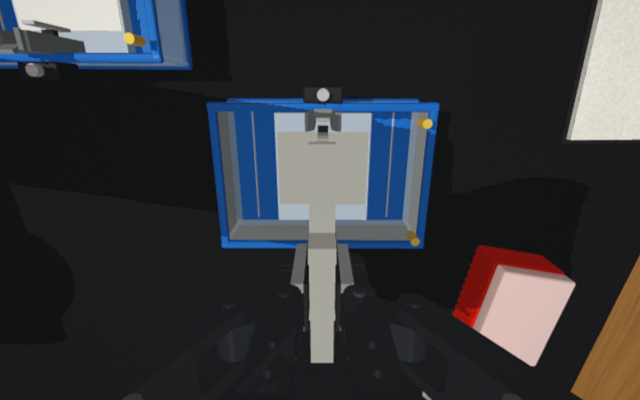

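View pics/s6.png

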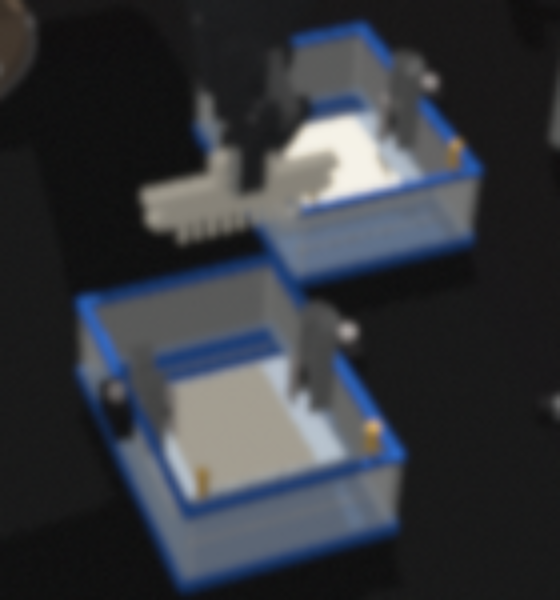

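Run:
```python
from h import *
t=cv2.imread('pics/w6.png')
a=cv2.resize(t[80:255,200:445],None,fx=3.2,fy=3.2,interpolation=cv2.INTER_CUBIC)
cv2.imwrite('pics/w6z.png',a)
cv2.imwrite('pics/w6y.png',cv2.resize(t[80:160,285:365],None,fx=7,fy=7,interpolation=cv2.INTER_CUBIC))
```

```text
(no output)
```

View pics/w6z.png

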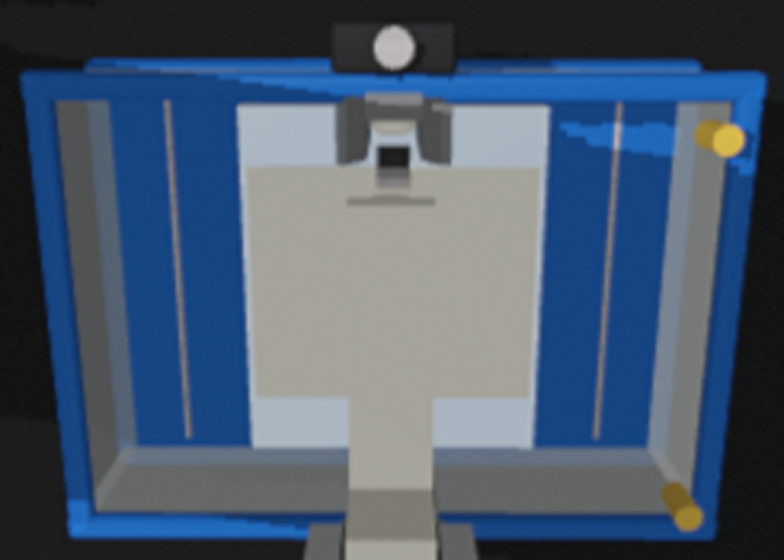

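View pics/w6y.png

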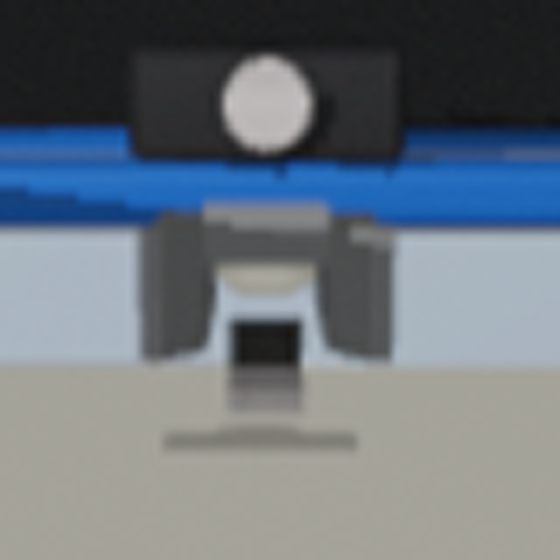

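Run:
```python
from h import *
d=np.load('w6.npz');cam=(d['K'],d['R'],d['t'])
z=np.array([(22,73),(765,73),(70,538),(715,540)])/3.2+[199.6,79.6]
m=[(-.1,.07,.07),(.1,.07,.07),(-.1,-.07,.07),(.1,-.07,.07)]
fit(cam,m,z,[.51,.18,.13]); v=fit(cam,m,z,[.51,.18,.13],True)
m2=np.array(m)*[1.02,1.03,1.]; fit(cam,m2,z,[.51,.18,.13])
o,R=T();print(o['tool_pos'],np.degrees(np.arctan2(R.as_matrix()[1,0],R.as_matrix()[0,0])))
# pixels of housing front/guide
def y(p): return np.array(p)/7+[284.6,79.6]
for p,zz in [((266,352),.092),((268,160),.07),((266,215),.102)]: print(ray(cam,y(p),zz).round(4), R.inv().apply(ray(cam,y(p),zz)-o['tool_pos']).round(4))
```

```text
fit [0.5325 0.1749 0.136 ] yaw 7.79 res [ 2.3  0.7 -2.3  1.   2.5 -1.5 -2.5 -1.9]
fit [0.5323 0.176  0.136  0.0062] yaw 7.79 res [-0.3 -0.3  0.3 -0.   0.6  0.4 -0.6 -0. ]
fit [0.5326 0.1741 0.136 ] yaw 7.79 res [-0.1 -0.8  0.1 -0.5  0.9  1.1 -0.9  0.6]
[0.53122489 0.17513478 0.22058198] 7.915751476444387
[0.5257 0.224  0.092 ] [ 0.0013 -0.0492  0.1286]
[0.5231 0.2449 0.07  ] [ 0.0016 -0.0703  0.1506]
[0.5234 0.2403 0.102 ] [ 0.0013 -0.0656  0.1186]
```

{"method": "carry_out", "body": {"targets": [[[0, 0, 0, 0.0005, 0.0005, 0.02, 1], [0, 0, 0, 0.0005, 0.0005, 0.05, 1], [0, 0, 0, 0.0005, 0.0005, 0.075, 1], [0, 0, 0, 0.0005, 0.0005, 0.09, 1], [0, 0, 0, 0.0005, 0.0005, 0.095, 1], [0, 0, 0, 0.0005, 0.0005, 0.095, 1], [0, 0, 0, 0.0005, 0.0005, 0.095, 1]]]}}

```text
clock: 8.4
tool_pos: [0.5321, 0.1756, 0.1265]
eef_rot: [-0.0, 0.998, 0.07, 0.001]
wrist_force: [-0.9, -0.6, -0.9]
width: 0.011
```

Run:
```python
from h import *
snap('wrist','w7.png')
snap('scene','s7.png')
rel([.531,.1765,.088],7.8)
s=cv2.imread('pics/s7.png');cv2.imwrite('pics/s7.png',cv2.resize(s[130:260,280:420],None,fx=4,fy=4,interpolation=cv2.INTER_CUBIC))
```

```text
rel [-0.01 -0.09  0.19] [-0.001  -0.0008  0.0386] clk 8.5 F [0.91 1.29 0.31]
```

View pics/w7.png

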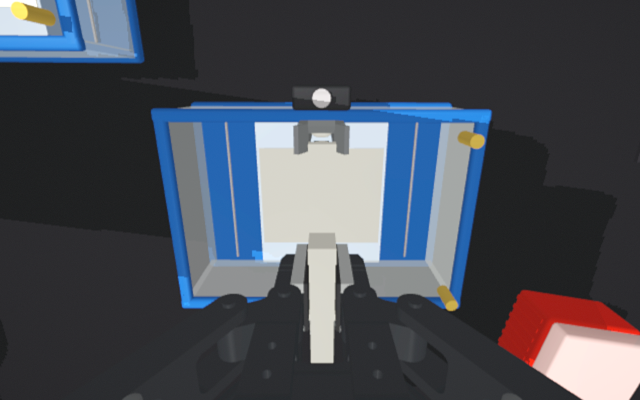

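View pics/s7.png

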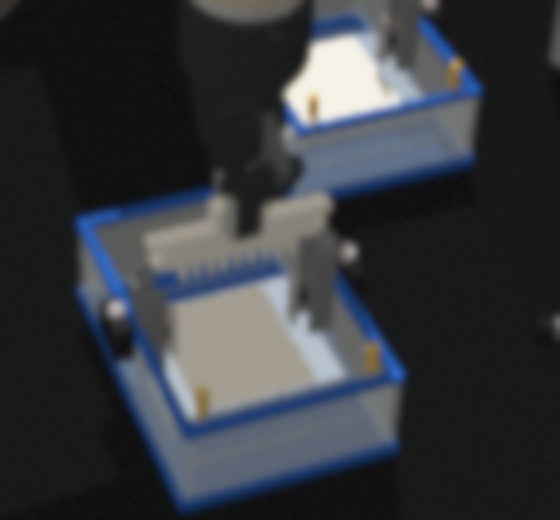

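Comb end is at column 321.5, centred between the guide arms (295 and 348). I go down gently.

{"method": "carry_out", "body": {"targets": [[[0, 0, 0, 0, 0, 0.002, 1], [0, 0, 0, 0, 0, 0.004, 1], [0, 0, 0, 0, 0, 0.006, 1], [0, 0, 0, 0, 0, 0.008, 1], [0, 0, 0, 0, 0, 0.01, 1], [0, 0, 0, 0, 0, 0.012, 1], [0, 0, 0, 0, 0, 0.014, 1], [0, 0, 0, 0, 0, 0.014, 1]]]}}

```text
clock: 9.3
tool_pos: [0.5315, 0.1758, 0.1113]
eef_rot: [-0.0, 0.998, 0.07, -0.0]
wrist_force: [-0.8, 0.2, -0.2]
width: 0.0111
```

{"method": "carry_out", "body": {"targets": [[[0, 0, 0, 0, 0, 0.002, 1], [0, 0, 0, 0, 0, 0.004, 1], [0, 0, 0, 0, 0, 0.006, 1], [0, 0, 0, 0, 0, 0.007, 1], [0, 0, 0, 0, 0, 0.007, 1]]]}}

```text
clock: 9.8
tool_pos: [0.5316, 0.1758, 0.1045]
eef_rot: [-0.0, 0.998, 0.07, -0.0]
wrist_force: [0.3, -0.6, -0.8]
width: 0.0114
```

Run:
```python
from h import *
rel([.531,.1765,.088],7.8)
snap('wrist','w8.png')
o,R=T();print(o['tool_pos'],o['wrist_force'],o['torque'],o['width'])
```

```text
rel [-0.    0.01  0.2 ] [-0.0005 -0.0007  0.0165] clk 9.8 F [ 0.34 -0.57 -0.83]
[0.5316606  0.17581431 0.10457419] [ 0.08157412  1.56340401 -0.68302303] [-0.05946027 -0.04040008 -0.04259831] 0.011202269948160678
```

View pics/w8.png

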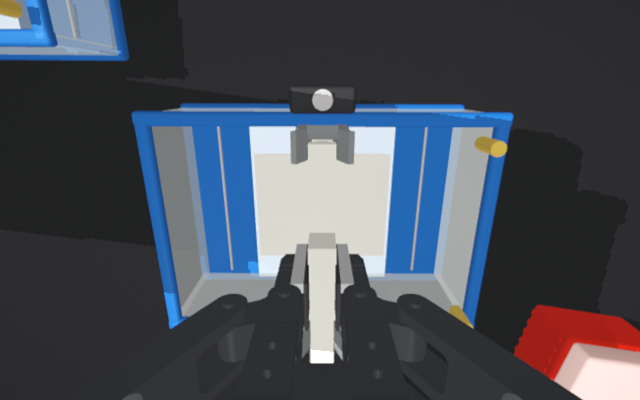

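{"method": "carry_out", "body": {"targets": [[[0, 0, 0, 0, 0, 0.002, 1], [0, 0, 0, 0, 0, 0.004, 1], [0, 0, 0, 0, 0, 0.006, 1], [0, 0, 0, 0, 0, 0.008, 1], [0, 0, 0, 0, 0, 0.01, 1], [0, 0, 0, 0, 0, 0.011, 1], [0, 0, 0, 0, 0, 0.012, 1], [0, 0, 0, 0, 0, 0.012, 1]]]}}

```text
clock: 10.65
tool_pos: [0.5318, 0.1757, 0.0927]
eef_rot: [0.0, 0.998, 0.07, 0.0]
wrist_force: [1.4, -3.9, 1.6]
width: 0.0111
```

{"method": "carry_out", "body": {"targets": [[[0, 0, 0, 0, 0, 0.001, 1], [0, 0, 0, 0, 0, 0.002, 1], [0, 0, 0, 0, 0, 0.003, 1], [0, 0, 0, 0, 0, 0.004, 1], [0, 0, 0, 0, 0, 0.005, 1], [0, 0, 0, 0, 0, 0.005, 1]]]}}

```text
clock: 11.25
tool_pos: [0.532, 0.1752, 0.0878]
eef_rot: [0.0, 0.998, 0.07, 0.0]
wrist_force: [2.1, -9.5, 3.6]
width: 0.0114
```

Run:
```python
from h import *
rel([.531,.1765,.088],7.8)
snap('wrist','w9.png')
snap('scene','s9.png')
o,R=T();print(o['tool_pos'],o['wrist_force'],o['torque'],o['width'])
a=cv2.imread('pics/w9.png')[80:260,200:440];s=cv2.imread('pics/s9.png')[130:260,280:420]
cv2.imwrite('pics/c9.png',np.hstack([cv2.resize(a,(400,300)),cv2.resize(s,(323,300))]))
```

```text
rel [ 0.04 -0.04  0.2 ] [-0.0008 -0.0015 -0.0002] clk 11.25 F [ 2.07 -9.46  3.6 ]
[0.53201072 0.17516451 0.08784586] [ 2.31895661 -9.72813885  3.10487119] [-1.4824692  -0.25705784 -0.04856331] 0.011052547109388654
```

View pics/c9.png

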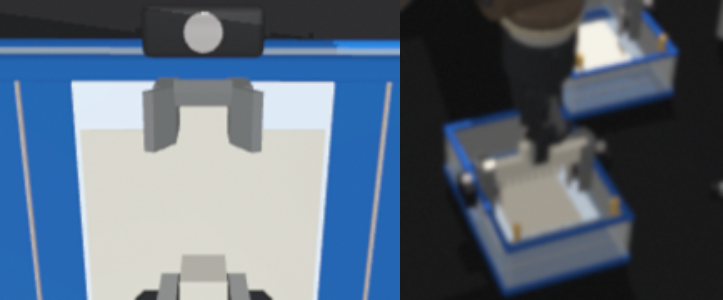

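{"method": "carry_out", "body": {"targets": [[[0, 0, 0, -0.0003, 0.0005, 0, 1], [0, 0, 0, -0.0003, 0.001, 0, 1], [0, 0, 0, -0.0003, 0.001, 0, 1]]]}}

```text
clock: 11.65
tool_pos: [0.5315, 0.1749, 0.0876]
eef_rot: [-0.0, 0.998, 0.07, 0.0]
wrist_force: [0.7, -1.5, 1.5]
width: 0.0111
```

{"method": "carry_out", "body": {"targets": [[[0, 0, 0, 0, 0, 0, 0.6], [0, 0, 0, 0, 0, 0, 0.2], [0, 0, 0, 0, 0, 0, -0.2], [0, 0, 0, 0, 0, 0, -0.2], [0, 0, 0, 0, 0, 0, -0.2]]]}}

```text
clock: 12.15
tool_pos: [0.5314, 0.1749, 0.0876]
eef_rot: [-0.0, 0.998, 0.07, -0.0]
wrist_force: [0.2, -0.1, -0.1]
width: 0.0511
```

Run:
```python
from h import *
snap('wrist','w10.png')
snap('scene','s10.png')
o,R=T();print(o['tool_pos'],o['wrist_force'],o['torque'],o['width'])
a=cv2.imread('pics/w10.png')[80:380,200:440];s=cv2.imread('pics/s10.png')[150:250,280:400]
cv2.imwrite('pics/c10.png',np.hstack([cv2.resize(a,(400,500)),cv2.resize(s,(400,500))]))
```

```text
[0.53149511 0.17481315 0.08763253] [-0.312214   -0.83390739 -0.14775058] [0.00121557 0.05442489 0.02680957] 0.05136589539115896
```

View pics/c10.png

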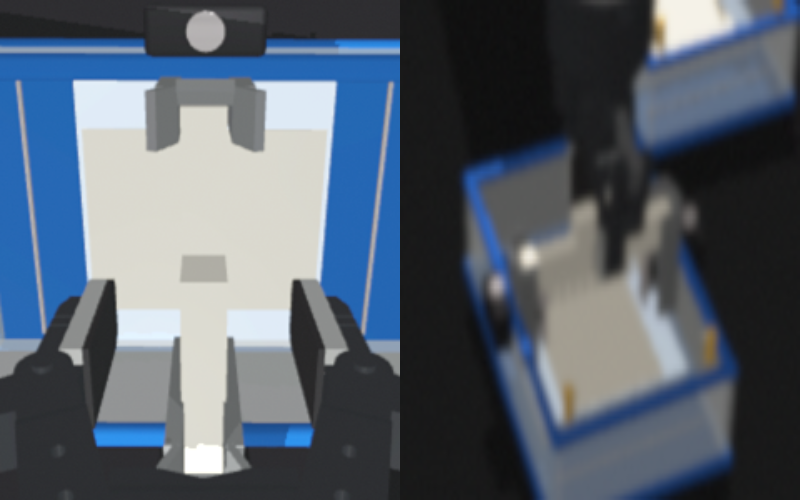

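The lateral load is gone and the comb rests in both guides. I raise, shut the fingers and press from above.

{"method": "carry_out", "body": {"targets": [[[0, 0, 0, 0, 0, -0.015, -0.2], [0, 0, 0, 0, 0, -0.035, -0.2], [0, 0, 0, 0, 0, -0.045, -0.2], [0, 0, 0, 0, 0, -0.045, 0.5], [0, 0, 0, 0, 0, -0.045, 1], [0, 0, 0, 0, 0, -0.045, 1], [0, 0, 0, 0, 0, -0.045, 1], [0, 0, 0, 0, 0, -0.045, 1], [0, 0, 0, 0, 0, -0.045, 1]]]}}

```text
clock: 13.15
tool_pos: [0.5315, 0.1748, 0.1324]
eef_rot: [-0.0, 0.998, 0.07, -0.0]
wrist_force: [-0.3, -0.1, 0.2]
width: 0.0001
```

Run:
```python
from h import *
snap('wrist','w11.png')
c=P('wrist');o,R=T();print(o['tool_pos'],o['wrist_force'],o['width'])
# comb grip +y edge -> expected
s=cv2.imread('pics/w11.png');cv2.imwrite('pics/w11z.png',cv2.resize(s[80:380,200:440],None,fx=2,fy=2))
```

```text
[0.53145202 0.17477567 0.13241552] [0.48313297 0.15734787 0.76263931] -8.872950939875634e-05
```

View pics/w11z.png

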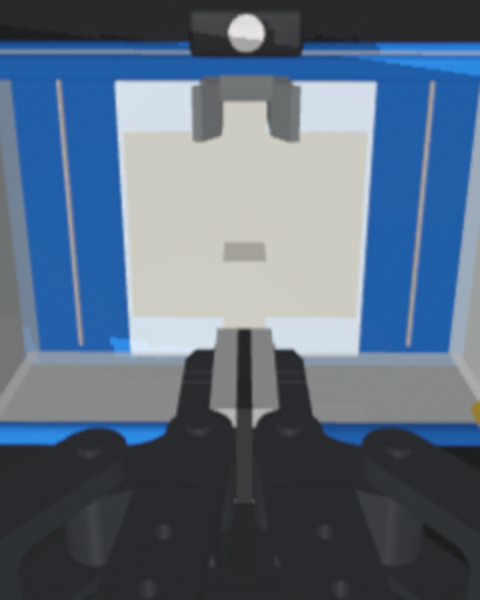

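{"method": "carry_out", "body": {"targets": [[[0, 0, 0, 0, 0, 0.006, 1], [0, 0, 0, 0, 0, 0.012, 1], [0, 0, 0, 0, 0, 0.016, 1], [0, 0, 0, 0, 0, 0.018, 1], [0, 0, 0, 0, 0, 0.019, 1], [0, 0, 0, 0, 0, 0.02, 1], [0, 0, 0, 0, 0, 0.021, 1], [0, 0, 0, 0, 0, 0.022, 1], [0, 0, 0, 0, 0, 0.023, 1], [0, 0, 0, 0, 0, 0.023, 1]]]}}

```text
clock: 14.2
tool_pos: [0.5315, 0.1748, 0.1096]
eef_rot: [-0.0, 0.998, 0.07, 0.0]
wrist_force: [-0.1, 0.2, 0.2]
width: -0.0002
```

{"method": "carry_out", "body": {"targets": [[[0, 0, 0, 0, 0, 0.0005, 1], [0, 0, 0, 0, 0, 0.001, 1], [0, 0, 0, 0, 0, 0.001, 1]]]}}

```text
clock: 14.5
tool_pos: [0.5315, 0.1748, 0.1086]
eef_rot: [-0.0, 0.998, 0.07, 0.0]
wrist_force: [0.2, -0.1, 0.3]
width: -0.0001
```

{"method": "carry_out", "body": {"targets": [[[0, 0, 0, 0, 0, 0.0005, 1], [0, 0, 0, 0, 0, 0.001, 1], [0, 0, 0, 0, 0, 0.001, 1]]]}}

```text
clock: 14.8
tool_pos: [0.5315, 0.1748, 0.1076]
eef_rot: [-0.0, 0.998, 0.07, 0.0]
wrist_force: [0.4, 0.2, 1.0]
width: 0.0002
```

{"method": "carry_out", "body": {"targets": [[[0, 0, 0, 0, 0, 0.0005, 1], [0, 0, 0, 0, 0, 0.001, 1], [0, 0, 0, 0, 0, 0.001, 1]]]}}

```text
clock: 15.1
tool_pos: [0.5315, 0.1748, 0.1066]
eef_rot: [-0.0, 0.998, 0.07, 0.0]
wrist_force: [-0.2, 0.2, 0.6]
width: -0.0001
```

{"method": "carry_out", "body": {"targets": [[[0, 0, 0, 0, 0, 0.0005, 1], [0, 0, 0, 0, 0, 0.001, 1], [0, 0, 0, 0, 0, 0.001, 1]]]}}

```text
clock: 15.4
tool_pos: [0.5316, 0.1746, 0.1058]
eef_rot: [0.0, 0.998, 0.07, 0.0]
wrist_force: [0.1, -2.6, 3.3]
width: -0.0
```

{"method": "carry_out", "body": {"targets": [[[0, 0, 0, 0, 0, 0.0005, 1], [0, 0, 0, 0, 0, 0.001, 1], [0, 0, 0, 0, 0, 0.001, 1]]]}}

```text
clock: 15.7
tool_pos: [0.5319, 0.1747, 0.1052]
eef_rot: [0.0, 0.998, 0.07, 0.001]
wrist_force: [0.7, -5.1, 8.4]
width: -0.0001
```

Run:
```python
from h import *
snap('wrist','w12.png');snap('scene','s12.png');o,R=T();print(o['tool_pos'],o['wrist_force'],o['torque'])
a=cv2.imread('pics/w12.png')[80:380,200:440];s=cv2.imread('pics/s12.png')[150:250,280:400]
cv2.imwrite('pics/c12.png',np.hstack([cv2.resize(a,(400,500)),cv2.resize(s,(400,500),interpolation=cv2.INTER_CUBIC)]))
```

```text
[0.5318794  0.17465292 0.10516627] [ 0.60049402 -3.41902286  7.70246647] [-0.55318843 -0.00719311  0.01147758]
```

View pics/c12.png

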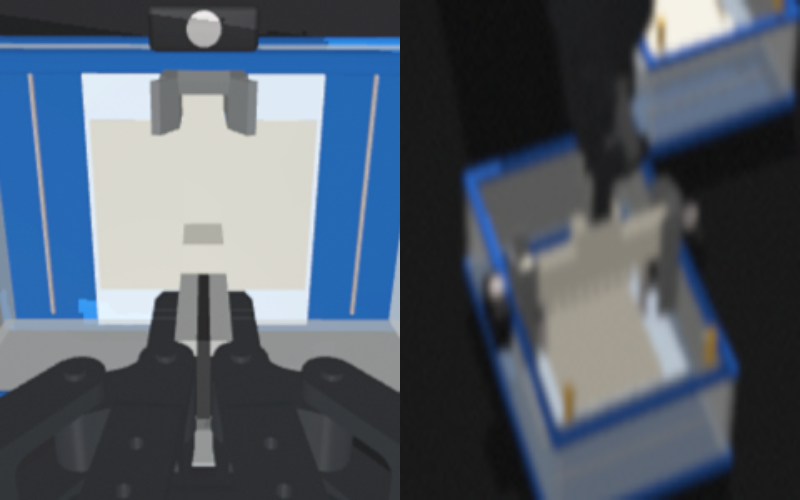

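{"method": "carry_out", "body": {"targets": [[[0, 0, 0, 0, 0.0005, 0.0005, 1], [0, 0, 0, 0, 0.0005, 0.001, 1], [0, 0, 0, 0, 0.0005, 0.001, 1]]]}}

```text
clock: 16.1
tool_pos: [0.532, 0.1744, 0.1042]
eef_rot: [-0.0, 0.998, 0.07, 0.001]
wrist_force: [0.7, -1.2, 7.7]
width: 0.0001
```

{"method": "carry_out", "body": {"targets": [[[0, 0, 0, 0, 0, 0.0005, 1], [0, 0, 0, 0, 0, 0.0005, 1]]]}}

```text
clock: 16.3
tool_pos: [0.532, 0.1743, 0.1037]
eef_rot: [-0.0, 0.998, 0.07, 0.001]
wrist_force: [0.1, -1.6, 7.3]
width: 0.0001
```

{"method": "carry_out", "body": {"targets": [[[0, 0, 0, 0, 0, 0.0005, 1], [0, 0, 0, 0, 0, 0.001, 1], [0, 0, 0, 0, 0, 0.001, 1]]]}}

```text
clock: 16.6
tool_pos: [0.532, 0.1742, 0.1026]
eef_rot: [-0.0, 0.998, 0.07, 0.001]
wrist_force: [0.1, -3.0, 7.2]
width: 0.0001
```

{"method": "carry_out", "body": {"targets": [[[0, 0, 0, 0, 0, 0.0005, 1], [0, 0, 0, 0, 0, 0.001, 1], [0, 0, 0, 0, 0, 0.001, 1]]]}}

```text
clock: 16.9
tool_pos: [0.5319, 0.1741, 0.1015]
eef_rot: [0.0, 0.998, 0.07, 0.0]
wrist_force: [1.3, -4.6, 5.8]
width: -0.0002
```

{"method": "carry_out", "body": {"targets": [[[0, 0, 0, 0, 0, 0.0005, 1], [0, 0, 0, 0, 0, 0.0005, 1]]]}}

```text
clock: 17.1
tool_pos: [0.5319, 0.174, 0.1009]
eef_rot: [0.0, 0.998, 0.07, 0.0]
wrist_force: [0.8, -3.5, 4.6]
width: -0.0003
```

{"method": "carry_out", "body": {"targets": [[[0, 0, 0, 0, 0, 0.0005, 1], [0, 0, 0, 0, 0, 0.001, 1], [0, 0, 0, 0, 0, 0.001, 1]]]}}

```text
clock: 17.4
tool_pos: [0.5318, 0.1741, 0.0998]
eef_rot: [0.0, 0.998, 0.07, 0.0]
wrist_force: [-0.3, -3.7, 4.7]
width: -0.0
```

{"method": "carry_out", "body": {"targets": [[[0, 0, 0, 0, 0, 0.0005, 1], [0, 0, 0, 0, 0, 0.0005, 1]]]}}

```text
clock: 17.6
tool_pos: [0.5316, 0.1742, 0.0991]
eef_rot: [-0.0, 0.998, 0.07, 0.0]
wrist_force: [-0.1, -3.1, 3.8]
width: -0.0001
```

{"method": "carry_out", "body": {"targets": [[[0, 0, 0, 0, 0, 0.0005, 1], [0, 0, 0, 0, 0, 0.0005, 1]]]}}

```text
clock: 17.8
tool_pos: [0.5314, 0.1744, 0.0984]
eef_rot: [-0.0, 0.998, 0.07, -0.0]
wrist_force: [0.3, -1.3, 1.2]
width: 0.0001
```

{"method": "carry_out", "body": {"targets": [[[0, 0, 0, 0, 0, 0.0005, 1], [0, 0, 0, 0, 0, 0.0005, 1]]]}}

```text
clock: 18.0
tool_pos: [0.5314, 0.1745, 0.0979]
eef_rot: [-0.0, 0.998, 0.07, -0.0]
wrist_force: [0.8, -0.3, 0.7]
width: -0.0001
```

{"method": "carry_out", "body": {"targets": [[[0, 0, 0, 0, 0, 0.0005, 1], [0, 0, 0, 0, 0, 0.0005, 1]]]}}

```text
clock: 18.2
tool_pos: [0.5314, 0.1744, 0.0975]
eef_rot: [-0.0, 0.998, 0.07, -0.0]
wrist_force: [-0.1, 0.2, -0.2]
width: -0.0003
```

Run:
```python
from h import *
snap('wrist','w13.png');snap('scene','s13.png');o,R=T();print(o['tool_pos'],o['wrist_force'],o['torque'])
a=cv2.imread('pics/w13.png')[80:380,200:440];s=cv2.imread('pics/s13.png')[150:250,280:400]
cv2.imwrite('pics/c13.png',np.hstack([cv2.resize(a,(400,500)),cv2.resize(s,(400,500),interpolation=cv2.INTER_CUBIC)]))
```

```text
[0.53140238 0.17433986 0.09746381] [-0.123832   -0.45587026 -0.91379974] [-0.02294731 -0.03503378 -0.00618437]
```

View pics/c13.png

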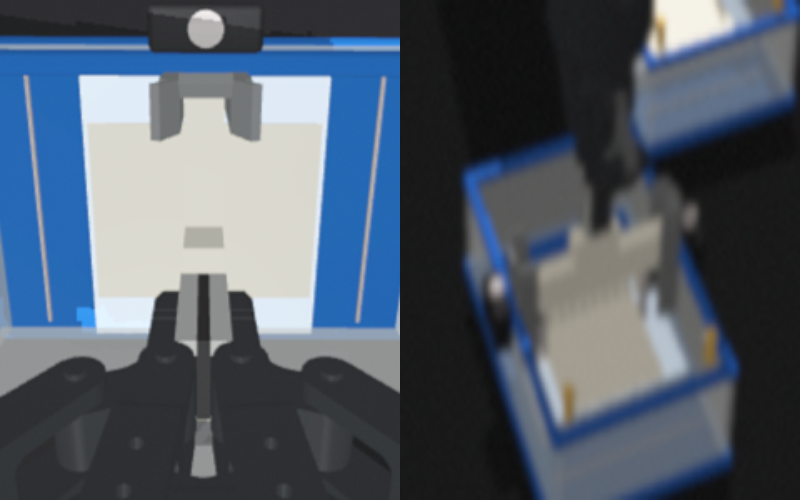

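Force dropped to zero, so the comb seems to have snapped below the fingertips. I follow down to feel the pad.

{"method": "carry_out", "body": {"targets": [[[0, 0, 0, 0, 0, 0.0005, 1], [0, 0, 0, 0, 0, 0.0005, 1]]]}}

```text
clock: 18.5
tool_pos: [0.5315, 0.1743, 0.0971]
eef_rot: [-0.0, 0.998, 0.07, -0.0]
wrist_force: [0.3, 0.2, -0.3]
width: 0.0
```

{"method": "carry_out", "body": {"targets": [[[0, 0, 0, 0, 0, 0.0005, 1], [0, 0, 0, 0, 0, 0.0005, 1]]]}}

```text
clock: 18.7
tool_pos: [0.5315, 0.1743, 0.0966]
eef_rot: [-0.0, 0.998, 0.07, -0.0]
wrist_force: [0.3, -0.2, 0.5]
width: -0.0002
```

{"method": "carry_out", "body": {"targets": [[[0, 0, 0, 0, 0, 0.0005, 1], [0, 0, 0, 0, 0, 0.0005, 1]]]}}

```text
clock: 18.9
tool_pos: [0.5315, 0.1743, 0.096]
eef_rot: [-0.0, 0.998, 0.07, -0.0]
wrist_force: [-0.0, -0.1, -0.5]
width: 0.0001
```

{"method": "carry_out", "body": {"targets": [[[0, 0, 0, 0, 0, 0.0005, 1], [0, 0, 0, 0, 0, 0.0005, 1]]]}}

```text
clock: 19.1
tool_pos: [0.5315, 0.1743, 0.0956]
eef_rot: [-0.0, 0.998, 0.07, -0.0]
wrist_force: [0.2, -0.6, -0.0]
width: -0.0001
```

{"method": "carry_out", "body": {"targets": [[[0, 0, 0, 0, 0, 0.0005, 1], [0, 0, 0, 0, 0, 0.0005, 1]]]}}

```text
clock: 19.3
tool_pos: [0.5316, 0.1743, 0.0952]
eef_rot: [-0.0, 0.998, 0.07, 0.0]
wrist_force: [-0.3, 0.2, 0.7]
width: -0.0001
```

{"method": "carry_out", "body": {"targets": [[[0, 0, 0, 0, 0, 0.0005, 1], [0, 0, 0, 0, 0, 0.0005, 1]]]}}

```text
clock: 19.5
tool_pos: [0.5318, 0.1743, 0.095]
eef_rot: [-0.0, 0.998, 0.07, 0.0]
wrist_force: [-0.4, -0.4, 5.7]
width: -0.0001
```

Felt the pad (5.7 N). I retreat and check.

{"method": "carry_out", "body": {"targets": [[[0, 0, 0, 0, 0, -0.002, 1], [0, 0, 0, 0, 0, -0.01, 1], [0, 0, 0, 0, 0, -0.03, 1], [0, 0, 0, 0, 0, -0.06, 1], [0, 0, 0, 0, 0, -0.1, 1], [0, 0, 0, 0, -0.03, -0.12, 1], [0, 0, 0, 0, -0.06, -0.13, 1], [0, 0, 0, 0, -0.07, -0.13, 1], [0, 0, 0, 0, -0.07, -0.13, 1], [0, 0, 0, 0, -0.07, -0.13, 1]]]}}

```text
clock: 20.5
tool_pos: [0.5215, 0.243, 0.224]
eef_rot: [0.0, 0.998, 0.07, -0.001]
wrist_force: [1.0, -0.3, 0.4]
width: 0.0002
```

Run:
```python
from h import *
snap('wrist','w14.png');c=P('wrist');np.savez('w14.npz',K=c[0],R=c[1],t=c[2]);o,R=T();print(o['tool_pos'],o['wrist_force'])
print([(np.round(d['location'],1),round(d['conf'],2)) for d in spot_in('wrist','comb')])
snap('scene','s14.png');snap('top','t14.png')
a=cv2.imread('pics/w14.png');cv2.imwrite('pics/w14z.png',cv2.resize(a[110:310,210:430],None,fx=3,fy=3,interpolation=cv2.INTER_CUBIC))
s=cv2.imread('pics/s14.png')[150:260,285:400];cv2.imwrite('pics/s14z.png',cv2.resize(s,None,fx=5,fy=5,interpolation=cv2.INTER_CUBIC))
```

```text
[0.52169424 0.24274593 0.22396518] [-0.28140695 -0.74096112  0.04909098]
[(array([319.1, 219.1]), 0.82)]
```

View pics/w14z.png

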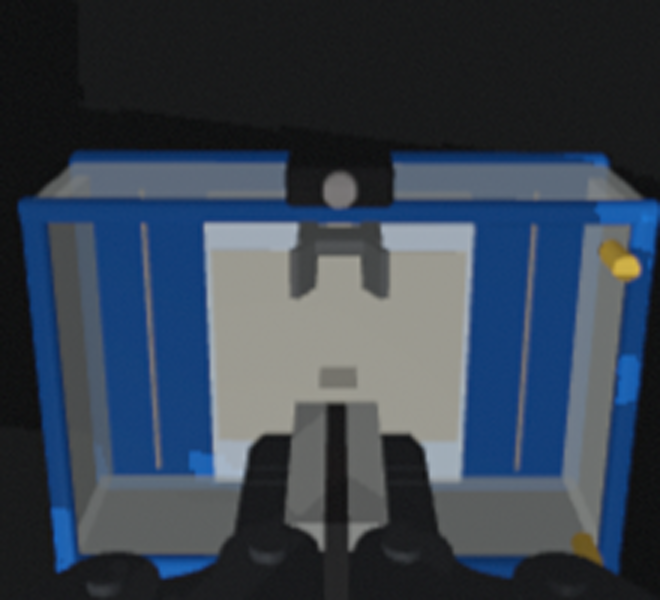

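View pics/s14z.png

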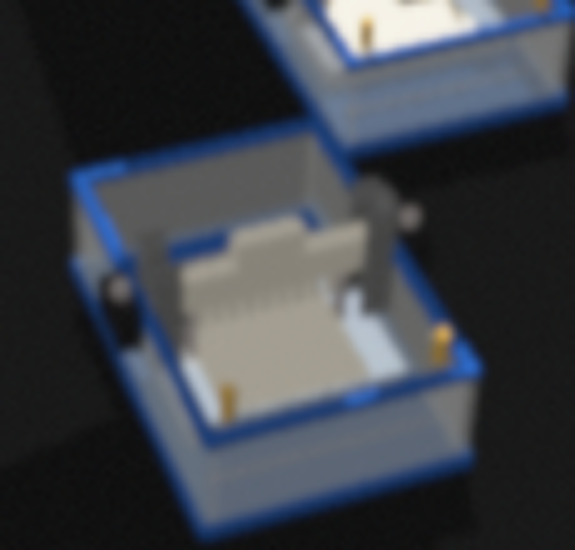

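Run:
```python
from h import *
c=P('scene');a=np.radians(7.8);C=np.array([.532,.175])
def pr(x,y,z): 
    w=[C[0]+np.cos(a)*x-np.sin(a)*y,C[1]+np.sin(a)*x+np.cos(a)*y,z]; return ((proj(c,w)-[284.6,149.6])*5).round(0)
for z in [.095,.099,.111]: print(z,'grip front top',pr(.006,-.018,z),pr(.006,.018,z),'back',pr(-.006,-.018,z),pr(-.006,.018,z),'bar front top',pr(.006,-.05,z-.016),pr(.006,.05,z-.016))
```

```text
0.095 grip front top [240. 245.] [307. 228.] back [231. 229.] [298. 213.] bar front top [179. 284.] [365. 237.]
0.099 grip front top [240. 239.] [308. 222.] back [231. 224.] [298. 207.] bar front top [179. 278.] [365. 231.]
0.111 grip front top [240. 221.] [309. 204.] back [232. 206.] [299. 189.] bar front top [179. 260.] [366. 213.]
```

Run:
```python
from h import *
print(ticket.sign_off())
```

```text
the job is handed in; nothing more can be done
None
```

I put the largest comb into the guides of the right-hand tank, pressed it past the catches and handed the job in at about 20.7 s. The sign-off gives no verdict.

- **Insertion:** I lifted the comb straight out of its stand and lowered it into both guides. While I was still holding it, the sideways force reached about 10 N. I shifted the arm 1 mm to ease that, then let go so the comb could settle.
- **Pressing:** With the fingers shut I pressed on the comb's top in small steps. Resistance peaked at about 8.4 N and faded to zero as it snapped. I felt the pad at 5.7 N and stopped there.
- **Final check:** With the arm clear, the scene picture shows the comb staying down and level in both guides. Its top is about 95 mm above the bench, so its origin is about 57 mm above the tank's (45 to 62.5 mm required). That depth comes from the tool reading at contact. The picture agrees with it, though it is blurred.
- **Not measured:** I did not measure the comb's tilt or sideways offset after release beyond that picture. I also did not re-measure the tip box, dish and marker, but the arm was never planned near them and no force reading suggested a bump.

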